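# Check-weigh two cartons on a tipping balance

### The arm

A 6-joint arm with a two-finger parallel gripper is mounted at the origin on a cart in front of the work surface, level with it; the furniture and walls round the work are solid. World frame = base frame: x ahead of the robot, y to its left, z up, the work surface at z = 0. Lengths are in m, angles in degrees, forces in N, time in s.
With the tool pointing down it reaches from about 0.3 to 0.75 m from the base axis. Payload 8.5 kg.
Tool frame: the origin (TCP) lies at the very end of the fingers, on their centre line; the grasp point (between the pads) lies 19 mm behind it; y points along the fingers, z is the direction in which the jaws open and shut, and the axes are right-handed (so a half turn about y gives the same grasp; the last joint's range is limited). The gripper opens to 85 mm and grips with 20 to 120 N. Pads are 22 mm wide; open, the fingers measure 114 mm over their backs; the gripper's body (76 mm by 85 mm) begins 54 mm behind the grasp point. The pads swing forward as they close: fully open they stand 13 mm farther back than shut.
Start: joints at [-75.991, 21.807, 74.336, -0, 83.858, -12.336], TCP at [0.244, -0.493, 0.231] pointing down, gripper open.
Joint ranges: [-178.18, 178.18], [-50.72, 133.34], [12.68, 142.11], [-81.47, 261.47], [9.98, 163.14], [-165.26, 165.26]. Speed limits (degrees/s): [136.94, 136.94, 180, 180, 180, 180].

### API

Orientations are given as a 3x3 rotation matrix whose columns are the frame's x, y, z axes.
In Python, from rig import env gives the robot as it stands. The module is installed in compiled form; this text tells all that it offers.
- The arm moves only by the tool servo_tool, never from a script. Its argument "rows" is one flat list of numbers, 7 for each row, row after row: the opening, from 0 (shut) to 1 (fully open), then the shift along the world's x, y, z in m, then the turn, a rotation vector about the world's x, y, z in degrees. A call has 1 to 10 rows; each row shifts and turns the commanded pose from where the row before left it; what a row does not reach is not made up. A row lasts 1/12 s, in which the tool goes at most 41.7 mm and 7.16 degrees, less where a joint would pass 70% of its speed; a pose out of reach is approached as far as the arm can. A call with a gripper value outside its range is refused whole. The fingers move at their own pace and stop on an object; "force" is the grip in N (left out, the last holds). Time passes only in rows, so rows that do not move let the fingers close. It gives the time, the measured TCP pose, the force and the opening at its end, in the units of the state.
- env.observe(): the state, without advancing time (a new reading comes with each control period).
- env.get_image(name): name is "scene" or "top"; returns the picture (420x560x3 uint8, red, green, blue); there is no depth.
- env.camera_model(name): a dict with "camera_matrix" (3x3 intrinsics, pixels), "R" (3x3) and "t" (3): a world point X has camera coordinates R X + t. Camera axes: x right, y down, z forward; pixel columns grow to the right and rows downward; lengths in m; the calibration is good to about 2 mm. A picture is of the moment at which its call begins. camera_model takes no time and is no camera call.
- env.close_job(): hands the job in, once; it reports no verdict.
The state is a dict: "time_s": time; "q": joint angles; "qvel": joint speeds; "joint_efforts": joint torques, N m; "position": TCP position; "tool_rot": TCP orientation; "ft_force": force on the tool from outside, world axes, zero at the start; "wrist_torque": the same for the moment, N m; "grip_width": finger opening in m.
Only numpy, scipy, OpenCV 4.12 (cv2) and the standard library are available. Lean on these libraries where they do the work, as an engineer would, in place of code of your own. Each camera call takes 0.05 s, during which the arm holds its last target.

### The job

One of the two cartons is underfilled, and only the check balance can tell which: set a carton in its trough, slide it along until the sprung end stop clearly gives, without bottoming the spring, then let go; a full carton tips the beam down, an underfilled one leaves it level. Finish with the full carton resting in the trough at the stop, holding the beam down, and the underfilled one standing on its long narrow side in the middle of the grey reject tray. Leave the glue stick beside the balance and the label roll where they are.

Things in the scene. Friction and masses are not known exactly. Their poses are not given: they have to be found in the camera images.
- carton_1_mid (a point): centre of a filled carton standing on its long narrow side: 117 long, 58 wide, 78 mm high, so 39 mm above what it stands on. Its own y axis runs along the length, x is vertical (down), z across the width. Weighs 0.13 to 0.28 kg. Both cartons look the same; which is underfilled has nothing to do with name or place
- carton_2_mid (a point): centre of the other carton, the same size, stance and axes
- trough_home (a point): point on the centre line of the balance trough's floor, 45 mm over the table while the beam is level. x axis: along the trough away from the end stop, y across, z up. Floor from x = -87 to +115 mm, 66 mm wide between lips 10 mm high, flared out above to 15 mm. A carton lies lengthwise: set it down with its centre near x = +45 mm, slide it to -x
- bumper (a joint): travel (m) of the sprung rubber-faced plate of the end stop: 0 free, 0.005 bottomed; gives from about 2 N, then 4 N per mm. Plate 56 mm wide, 2 to 29 mm above the trough floor. The stop is clamped anywhere within 9 mm either way: a carton just touching it has its centre at x = -5 to +17 mm in trough_home's frame, to be found by feel
- beam (a joint): tilt of the beam (rad): 0 level (empty, or under an underfilled carton), 0.09 fully tipped, stop end down. The trough yields under about 2 N of downward load near trough_home. It needs about 0.5 s to tip. A full carton tips it when home against the stop, but need not when 40 mm short of it
- reject_tray_in (a point): centre of the inner floor of the low grey open tray, inside 102 x 162 mm, floor 4 mm above the table, walls 22 mm high over the table. Its y axis runs along the 162 mm length. A stack of cartons 0.6 m tall stands behind the tray and left of the counterweight, nowhere nearer to the robot than x = 0.62 m
- glue_stick: white and red glue stick standing by itself on the table beside the balance, far from the robot, 25 mm thick, 95 mm high; origin at its foot; a bystander
- label_roll: white roll of labels lying flat, 90 mm across, 40 mm high; origin at the centre of its underside; a bystander
- balance: fixed grey base of the check balance, 310 x 110 mm; origin on the table under the beam's pivot, axes as trough_home's when level (trough_home at x = -135). Two upright cheeks 72 mm high hold the pivot, at x = -17 to +17 and 43 to 51 mm either side; beyond it, at +x, a steel counterweight and a white plate 95 mm high

How it is judged (in metres and radians):
On the way:
1. a carton, in the trough, has pushed the sprung end stop in by more than 1.2 mm (value of joint bumper above 0.0012 m and ((x of carton_1_mid in the frame of trough_home between -0.02 and 0.02 m and y of carton_1_mid in the frame of trough_home between -0.01 and 0.01 m and z of carton_1_mid in the frame of trough_home between 0.02 and 0.06 m) or (x of carton_2_mid in the frame of trough_home between -0.02 and 0.02 m and y of carton_2_mid in the frame of trough_home between -0.01 and 0.01 m and z of carton_2_mid in the frame of trough_home between 0.02 and 0.06 m))), for 0.1 s.
At the end, for the whole second after the job is handed in: One carton stands on the trough floor, within 10 mm of its centre line and -15 to +22 mm along it from trough_home, and tips the beam over 0.06 rad (so it is the full one). The other stands upright on its long side on the tray floor, centre within 30 mm across and 35 mm along of the tray centre (value of joint beam above 0.06 rad and ((x of carton_1_mid in the frame of trough_home between -0.015 and 0.022 m and y of carton_1_mid in the frame of trough_home between -0.01 and 0.01 m and z of carton_1_mid in the frame of trough_home between 0.032 and 0.046 m and x of carton_2_mid in the frame of reject_tray_in between -0.03 and 0.03 m and y of carton_2_mid in the frame of reject_tray_in between -0.035 and 0.035 m and z of carton_2_mid in the frame of reject_tray_in between 0.034 and 0.045 m) or (x of carton_2_mid in the frame of trough_home between -0.015 and 0.022 m and y of carton_2_mid in the frame of trough_home between -0.01 and 0.01 m and z of carton_2_mid in the frame of trough_home between 0.032 and 0.046 m and x of carton_1_mid in the frame of reject_tray_in between -0.03 and 0.03 m and y of carton_1_mid in the frame of reject_tray_in between -0.035 and 0.035 m and z of carton_1_mid in the frame of reject_tray_in between 0.034 and 0.045 m))); the robot touches nothing.
It fails at once if the sprung end stop is pushed to its end (more than 4.4 mm, about 19 N) (value of joint bumper above 0.0044 m).
It fails at once if the glue stick or the label roll is moved by more than 20 mm (distance of any of glue_stick, label_roll from where it was at the start of the episode above 0.02 m).
It also fails if it takes over 72 s, if anything falls off the work surface, if the arm or the gripper's body presses on something with over 40 N, if the wrist force passes 120 N, or if a joint passes its speed limit or range.

## Working session

There is one attempt and no reset: what is moved stays moved. The work goes in short steps, Python scripts to look and compute and a tool call to move; the robot and the scene stay as the last step left them, time stands still between calls to the robot, and variables do not carry over. Pictures are saved under pics/ and viewed, and the job is handed in when it is done.

Besides the shell and the picture viewer there is one more tool, called after "Request:" by a JSON object that holds its "name" and its "arguments". servo_tool: Moves the arm, as the interface text tells. Its arguments: {"type":"object","properties":{"rows":{"type":"array","items":{"type":"number"}},"force":{"type":"number"}},"required":["rows"]}

```bash
mkdir -p pics
cat > h.py <<'E'
import numpy as np, cv2
from rig import env
def snap(n,tag):
    im=env.get_image(n); cv2.imwrite(f'pics/{tag}.png',im[:,:,::-1]); return im
def ray(n,u,v,z):
    c=env.camera_model(n);K=np.array(c['camera_matrix']);R=np.array(c['R']);t=np.array(c['t'])
    o=-R.T@t; d=R.T@np.linalg.solve(K,[u,v,1]); return o+d*(z-o[2])/d[2]
def proj(n,X):
    c=env.camera_model(n);K=np.array(c['camera_matrix']);p=K@(np.array(c['R'])@np.array(X)+np.array(c['t'])); return p[:2]/p[2]
E
python3 - <<'E'
from h import *
snap('scene','s0');snap('top','t0')
s=env.observe()
for k,v in s.items(): print(k,np.round(v,3).tolist())
for n in('scene','top'):
    c=env.camera_model(n);print(n,c, -np.array(c['R']).T@c['t'])
E
```

```text
time_s 0.1
q [-75.99, 21.836, 74.38, -0.001, 83.857, -12.337]
qvel [0.09, -0.051, 0.009, 0.148, 0.038, 0.019]
joint_efforts [0.003, -44.922, -23.165, -0.0, 0.004, -0.0]
position [0.244, -0.493, 0.231]
tool_rot [[-0.896, -0.0, 0.444], [-0.444, 0.001, -0.896], [-0.0, -1.0, -0.001]]
ft_force [0.535, -0.141, 0.564]
wrist_torque [0.003, 0.013, -0.025]
grip_width 0.085
scene {'camera_matrix': array([[425.72976164,   0.        , 274.27560682],
       [  0.        , 425.72976164, 209.47770995],
       [  0.        ,   0.        ,   1.        ]]), 'R': array([[-0.78470119, -0.61956783, -0.01948694],
       [-0.40469021,  0.53585854, -0.74100031],
       [ 0.4695422 , -0.57357766, -0.67122187]]), 't': array([0.33454548, 0.31085436, 0.69877497])} [0.06021362 0.44150137 0.70589549]
top {'camera_matrix': array([[475.49960943,   0.        , 279.38235225],
       [  0.        , 475.49960943, 214.34816241],
       [  0.        ,   0.        ,   1.        ]]), 'R': array([[ 0.0047037 , -0.99981883,  0.01844407],
       [-0.99641413, -0.00624426, -0.0843794 ],
       [ 0.08447928, -0.01798104, -0.99626298]]), 't': array([-0.12178725,  0.52454658,  0.96526221])} [ 0.44169381 -0.10113336  1.00816218]
```

View pics/s0.png

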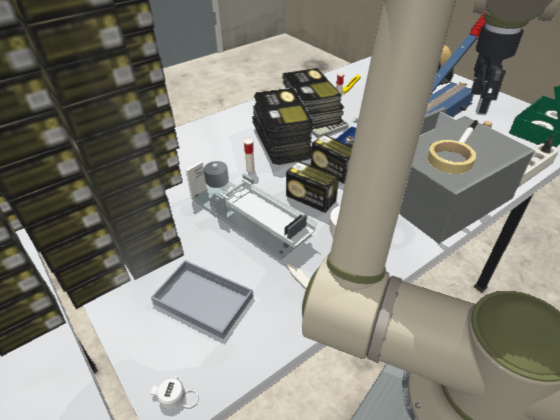

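View pics/t0.png

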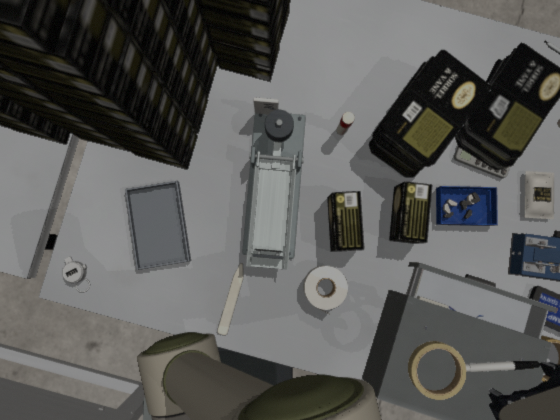

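Run:
```python
import cv2
a=cv2.imread('pics/t0.png')
cv2.imwrite('pics/t0a.png',cv2.resize(a[90:285,225:355],None,fx=3.05,fy=3.05,interpolation=cv2.INTER_CUBIC))
cv2.imwrite('pics/t0b.png',cv2.resize(a[160:330,300:460],None,fx=3.5,fy=3.5,interpolation=cv2.INTER_CUBIC))
cv2.imwrite('pics/t0c.png',cv2.resize(a[170:280,110:210],None,fx=5,fy=5,interpolation=cv2.INTER_CUBIC))
b=cv2.imread('pics/s0.png')
cv2.imwrite('pics/s0a.png',cv2.resize(b[120:270,170:370],None,fx=4,fy=4,interpolation=cv2.INTER_CUBIC))
```

```text
(no output)
```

View pics/t0a.png

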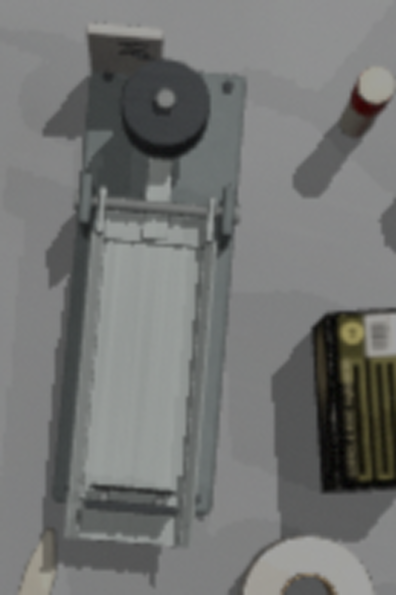

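View pics/t0b.png

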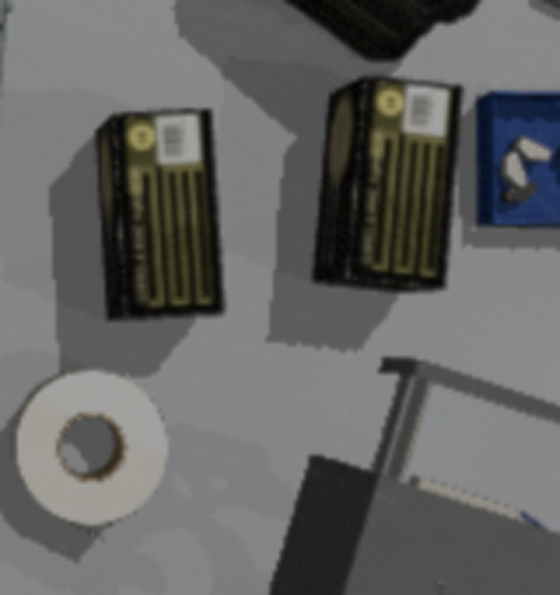

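View pics/t0c.png

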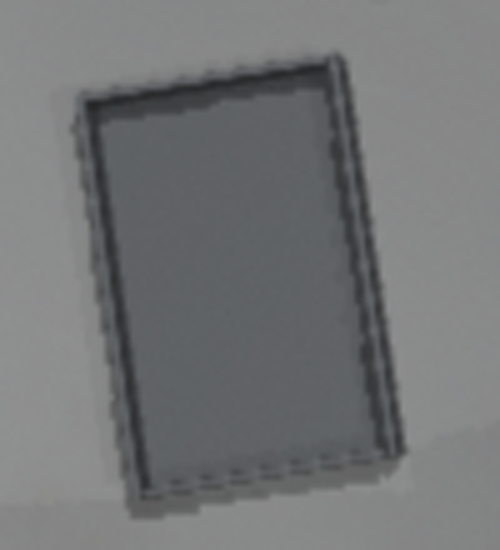

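View pics/s0a.png

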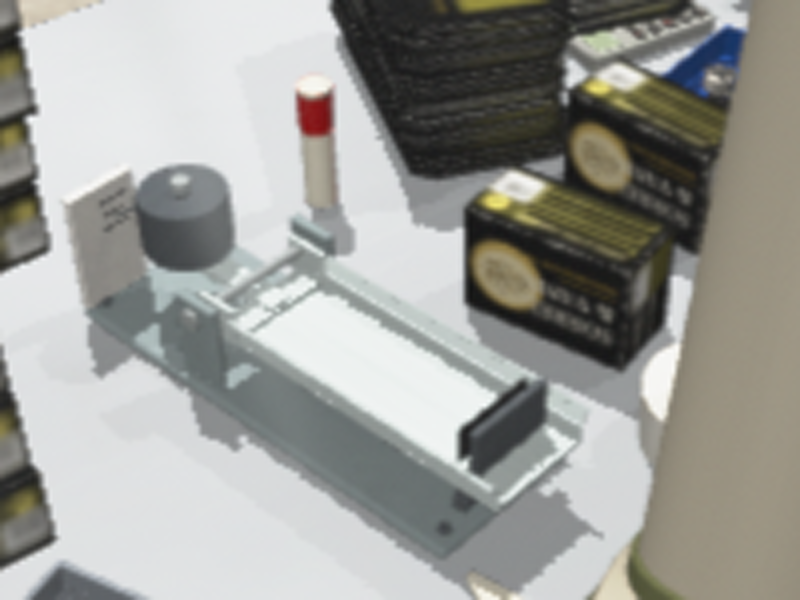

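```bash
cat >> h.py <<'E'
def T(cx,cy,s,ox,oy,z): return ray('top',ox+(cx+.5)/s-.5,oy+(cy+.5)/s-.5,z)[:2]
E
python3 - <<'E'
from h import *
r=lambda n,p:print(n,np.round(np.array(p)*1000,1).tolist())
A=lambda x,y,z:T(x,y,3.05,225,90,z)
B=lambda x,y,z:T(x,y,3.5,300,160,z)
C=lambda x,y,z:T(x,y,5,110,170,z)
for nm,ps in {'c1':[(125,113),(212,110),(223,312),(137,316)],'c2':[(365,80),(461,86),(445,287),(348,280)]}.items():
    p=[B(*q,.078) for q in ps]; [r(nm,q) for q in p]; r(nm+' mid',np.mean(p,0)); 
    for i in range(4): r('edge',[np.linalg.norm(p[i]-p[i-1])])
    print(np.degrees(np.arctan2(*(p[1]-p[2])[::-1])),np.degrees(np.arctan2(*(p[0]-p[3])[::-1])))
p=[C(80,100,.022),C(338,58,.022),C(402,455,.022),C(135,500,.022)]
[r('tray',q) for q in p]; r('tray mid',np.mean(p,0)); print([np.linalg.norm(p[i]-p[i-1]) for i in range(4)],np.degrees(np.arctan2(*(p[1]-p[2])[::-1])),np.degrees(np.arctan2(*(p[0]-p[3])[::-1])))
for n,q in dict(baseTL=(88,72),baseTR=(245,75),baseBR=(210,515),baseBL=(55,500)).items(): r(n,A(*q,.005))
for n,q in dict(fTL=(105,240),fTR=(197,245),fBL=(86,485),fBR=(178,490)).items(): r(n,A(*q,.045))
for n,q in dict(lipL0=(100,205),lipL1=(68,540),lipR0=(214,205),lipR1=(186,545)).items(): r(n,A(*q,.06))
for n,q in dict(chL=(85,200),chR=(229,200)).items(): r(n,A(*q,.072))
r('glue',A(373,82,.095)); r('roll',B(92,447,.04))
E
```

```text
c1 [565.7, -228.3]
c1 [567.8, -277.6]
c1 [453.9, -282.7]
c1 [451.5, -234.4]
c1 mid [509.7, -255.8]
edge [114.4]
edge [49.3]
edge [114.0]
edge [48.3]
2.550223918440123 3.0664269637851684
c2 [585.5, -364.8]
c2 [582.5, -419.5]
c2 [468.6, -407.9]
c2 [472.2, -353.2]
c2 mid [527.2, -386.4]
edge [113.9]
edge [54.8]
edge [114.6]
edge [54.8]
-5.808741911587884 -5.828142170575636
tray [574.9, 201.0]
tray [593.4, 94.6]
tray [428.7, 64.6]
tray [409.8, 173.3]
tray mid [501.7, 133.4]
[np.float64(0.1674363819942603), np.float64(0.10801869263997903), np.float64(0.16741890165267687), np.float64(0.11036457127579544)] 10.319861917304523 9.517056926915886
baseTL [744.9, -62.5]
baseTR [743.9, -173.5]
baseBR [433.8, -149.4]
baseBL [443.6, -42.6]
fTL [617.7, -76.5]
fTR [614.8, -138.3]
fBL [453.5, -65.3]
fBR [450.5, -126.2]
lipL0 [638.3, -73.4]
lipL1 [417.6, -54.5]
lipR0 [639.0, -149.0]
lipR1 [414.7, -131.2]
chL [639.1, -63.9]
chR [639.9, -158.2]
glue [713.0, -249.7]
roll [376.3, -213.4]
```

Run:
```python
from h import *
a=cv2.imread('pics/t0.png')
hsv=cv2.cvtColor(a,cv2.COLOR_BGR2HSV)
m=((hsv[...,2]<75)|((hsv[...,1]>70)&(hsv[...,0]<40))).astype(np.uint8)
m=cv2.morphologyEx(m,cv2.MORPH_CLOSE,np.ones((3,3)))
for ox,oy,w,h in((325,180,45,80),(385,172,52,80)):
    print(a[oy+40,ox:ox+w].max(1).tolist())
    s=m[oy:oy+h,ox:ox+w]; 
    for v in range(oy+5,oy+h-5,8):
        xs=np.where(m[v,ox:ox+w])[0]
        if len(xs):
            L,R=ox+xs[0],ox+xs[-1]
            print(v,L,R,'botL',np.round(ray('top',L-.5,v,0)*1000,1)[:2],'topR',np.round(ray('top',R+.5,v,.078)*1000,1)[:2])
    for u in range(ox+5,ox+w-5,5):
        ys=np.where(m[oy:oy+h,u])[0]
        if len(ys): print('col',u,oy+ys[0],oy+ys[-1],np.round(ray('top',u,oy+ys[0]-.5,.078)*1000,1)[:2],np.round(ray('top',u,oy+ys[-1]+.5,.078)*1000,1)[:2])
```

```text
[85, 85, 81, 61, 34, 43, 40, 20, 14, 19, 10, 10, 23, 52, 77, 56, 32, 35, 67, 81, 47, 42, 72, 71, 39, 47, 79, 70, 41, 57, 87, 53, 36, 42, 29, 16, 34, 81, 124, 128, 127, 127, 128, 128, 127]
193 331 360 botL [ 573.7 -228.6] topR [ 563.9 -278.1]
201 327 360 botL [ 556.4 -219.9] topR [ 548. -278.]
209 328 361 botL [ 539.3 -222. ] topR [ 532.2 -279.8]
217 328 361 botL [ 522.2 -221.9] topR [ 516.3 -279.7]
225 329 362 botL [ 505.1 -224. ] topR [ 500.6 -281.5]
233 329 362 botL [ 488.1 -223.9] topR [ 484.8 -281.3]
241 330 363 botL [ 471.1 -226. ] topR [ 469.2 -283.1]
249 330 362 botL [ 454.2 -225.9] topR [ 453.5 -281. ]
col 330 194 251 [ 562.5 -217.7] [ 448.3 -217.2]
col 335 192 251 [ 566.6 -227.6] [ 448.4 -227. ]
col 340 192 251 [ 566.6 -237.5] [ 448.4 -236.8]
col 345 192 250 [ 566.7 -247.4] [ 450.4 -246.6]
col 350 207 250 [ 537.  -257.1] [ 450.5 -256.4]
col 355 191 250 [ 568.8 -267.3] [ 450.5 -266.2]
col 360 193 249 [ 564.9 -277.2] [ 452.5 -276.1]
[84, 83, 84, 84, 83, 80, 60, 21, 16, 28, 37, 40, 17, 9, 10, 20, 37, 25, 14, 12, 24, 38, 42, 41, 22, 44, 78, 77, 38, 52, 76, 57, 37, 61, 77, 49, 42
[... 277 characters left out ...]
09 392 436 botL [ 540.2 -359.2] topR [ 533.1 -428.6]
217 391 436 botL [ 523.  -356.8] topR [ 517.3 -428.2]
225 390 428 botL [ 505.9 -354.4] topR [ 501.3 -412. ]
233 389 427 botL [ 488.8 -352. ] topR [ 485.6 -409.7]
241 391 426 botL [ 471.8 -356. ] topR [ 469.8 -407.4]
col 390 221 240 [ 509.8 -335.9] [ 470.4 -335.3]
col 395 185 241 [ 581.4 -346.9] [ 468.5 -345.1]
col 400 172 242 [ 607.6 -357.3] [ 466.6 -355. ]
col 405 172 242 [ 607.6 -367.3] [ 466.6 -364.8]
col 410 172 243 [ 607.7 -377.3] [ 464.7 -374.7]
col 415 172 243 [ 607.8 -387.3] [ 464.8 -384.5]
col 420 199 242 [ 553.8 -396.2] [ 466.8 -394.5]
col 425 184 242 [ 583.9 -406.8] [ 466.9 -404.3]
col 430 184 207 [ 583.9 -416.8] [ 536.  -415.8]
```

Request:
{"name": "servo_tool", "arguments": {"rows": [1, 0.0265, 0.0242, 0, 0, 0, -2.4, 1, 0.0265, 0.0242, 0, 0, 0, -2.4, 1, 0.0265, 0.0242, 0, 0, 0, -2.4, 1, 0.0265, 0.0242, 0, 0, 0, -2.4, 1, 0.0265, 0.0242, 0, 0, 0, -2.4, 1, 0.0265, 0.0242, 0, 0, 0, -2.4, 1, 0.0265, 0.0242, 0, 0, 0, -2.4, 1, 0.0265, 0.0242, 0, 0, 0, -2.4, 1, 0.0265, 0.0242, 0, 0, 0, -2.4, 1, 0.0265, 0.0242, 0, 0, 0, -2.0], "force": 30}}

```text
time_s: 0.93
position: [0.5101, -0.2493, 0.231]
tool_rot: [[-0.999, -0.001, 0.046], [-0.046, 0.0, -0.999], [0.001, -1.0, -0.0]]
ft_force: [0.1, -0.9, 0.8]
grip_width: 0.0852
```

Request:
{"name": "servo_tool", "arguments": {"rows": [1, 0, -0.002, -0.035, 0, 0, 0, 1, 0, 0, -0.035, 0, 0, 0, 1, 0, 0, -0.035, 0, 0, 0, 1, 0, 0, -0.035, 0, 0, 0, 1, 0, 0, -0.035, 0, 0, 0, 1, 0, 0, -0.03, 0, 0, 0, 1, 0, 0, 0, 0, 0, 0, 1, 0, 0, 0, 0, 0, 0]}}

```text
time_s: 1.6
position: [0.5087, -0.2526, 0.0258]
tool_rot: [[-0.999, -0.002, 0.048], [-0.048, 0.002, -0.999], [0.002, -1.0, -0.002]]
ft_force: [0.5, -0.1, 1.1]
grip_width: 0.0853
```

Request:
{"name": "servo_tool", "arguments": {"rows": [0.3, 0, 0, 0, 0, 0, 0, 0.3, 0, 0, 0, 0, 0, 0, 0.3, 0, 0, 0, 0, 0, 0, 0.3, 0, 0, 0, 0, 0, 0, 0.3, 0, 0, 0, 0, 0, 0, 0.3, 0, 0, 0, 0, 0, 0], "force": 30}}

```text
time_s: 2.1
position: [0.5099, -0.2535, 0.0284]
tool_rot: [[-0.999, 0.003, 0.048], [-0.048, -0.002, -0.999], [-0.003, -1.0, 0.002]]
ft_force: [0.3, 0.9, 5.9]
grip_width: 0.0571
```

Request:
{"name": "servo_tool", "arguments": {"rows": [0.3, 0, 0, 0.01, 0, 0, 0, 0.3, 0, 0, 0.03, 0, 0, 0, 0.3, 0, 0, 0.035, 0, 0, 0, 0.3, 0, 0, 0.035, 0, 0, 0, 0.3, 0, 0, 0, 0, 0, 0, 0.3, 0, 0, 0, 0, 0, 0, 0.3, 0, 0, 0, 0, 0, 0]}}

```text
time_s: 2.68
position: [0.5086, -0.2525, 0.1363]
tool_rot: [[-0.999, -0.0, 0.048], [-0.048, 0.0, -0.999], [0.0, -1.0, -0.0]]
ft_force: [0.6, -0.0, -2.1]
grip_width: 0.0574
```

Run:
```python
from h import *
snap('scene','s1');snap('top','t1')
s=env.observe();print(s['position'],s['ft_force'],s['wrist_torque'])
a=np.hstack([cv2.imread('pics/s1.png')[60:280,140:420],cv2.imread('pics/t1.png')[80:300,170:450]])
cv2.imwrite('pics/st1.png',cv2.resize(a,None,fx=1.42,fy=1.42))
```

```text
[ 0.50845981 -0.25243124  0.13524187] [-0.16913162  0.96142289 -1.76574999] [-2.49011437e-02 -2.81076915e-02  2.58622758e-05]
```

View pics/st1.png

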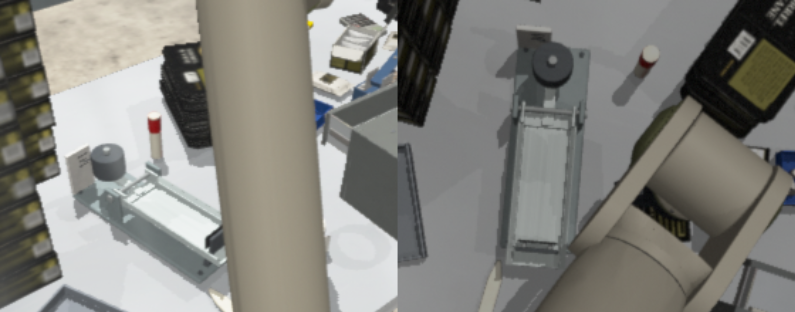

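Request:
{"name": "servo_tool", "arguments": {"rows": [0.3, 0.0092, 0.0297, 0, 0, 0, -1.4, 0.3, 0.0092, 0.0297, 0, 0, 0, -1.4, 0.3, 0.0092, 0.0297, 0, 0, 0, -1.4, 0.3, 0.0092, 0.0297, 0, 0, 0, -1.4, 0.3, 0.0092, 0.0297, 0, 0, 0, -1.4, 0.3, 0, 0, 0, 0, 0, 0, 0.3, 0, 0, 0, 0, 0, 0, 0.3, 0, 0, 0, 0, 0, 0]}}

```text
time_s: 3.45
position: [0.5547, -0.1045, 0.1355]
tool_rot: [[-0.997, -0.002, -0.074], [0.074, 0.0, -0.997], [0.002, -1.0, -0.0]]
ft_force: [0.5, 0.2, -1.6]
grip_width: 0.0575
```

Run:
```python
from h import *
F=[]
snap('scene','s2');snap('top','t2')
for i in range(4):
    s=env.observe();F.append(s['ft_force']); env.get_image('top')
print(s['position'],np.array(F).round(2).tolist(),s['time_s'])
a=np.hstack([cv2.imread('pics/s2.png')[60:280,140:420],cv2.imread('pics/t2.png')[80:300,170:450]])
cv2.imwrite('pics/st2.png',cv2.resize(a,None,fx=1.42,fy=1.42))
```

```text
[ 0.55486061 -0.10518529  0.13615399] [[-1.43, 0.39, -0.56], [-0.49, 0.12, -1.61], [-0.76, -0.12, -1.21], [0.75, -0.07, -0.54]] 3.7
```

View pics/st2.png

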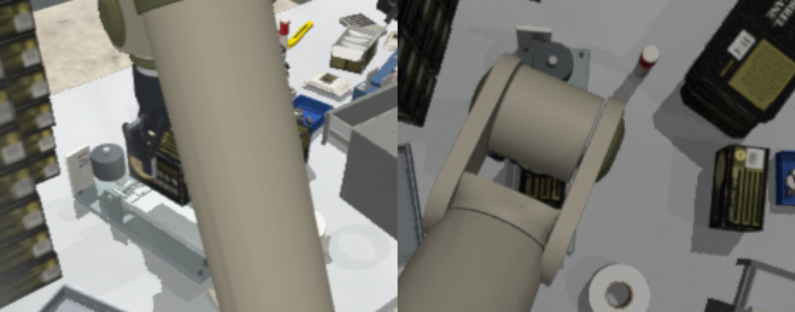

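Run:
```python
from h import *
a=cv2.imread('pics/t2.png')
cv2.imwrite('pics/t2a.png',cv2.resize(a[170:260,220:320],None,fx=7,fy=6.6,interpolation=cv2.INTER_CUBIC))
b=cv2.imread('pics/s2.png')
cv2.imwrite('pics/s2a.png',cv2.resize(b[90:260,170:300],None,fx=3.5,fy=3.5,interpolation=cv2.INTER_CUBIC))
```

```text
(no output)
```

View pics/t2a.png

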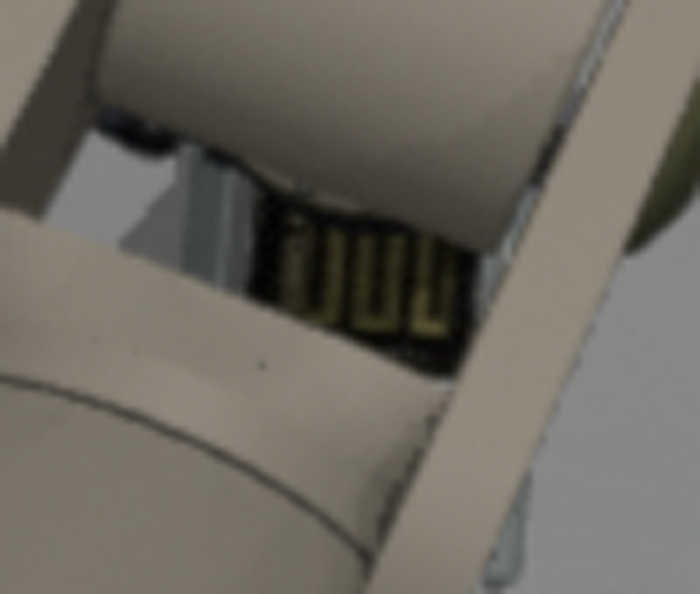

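View pics/s2a.png

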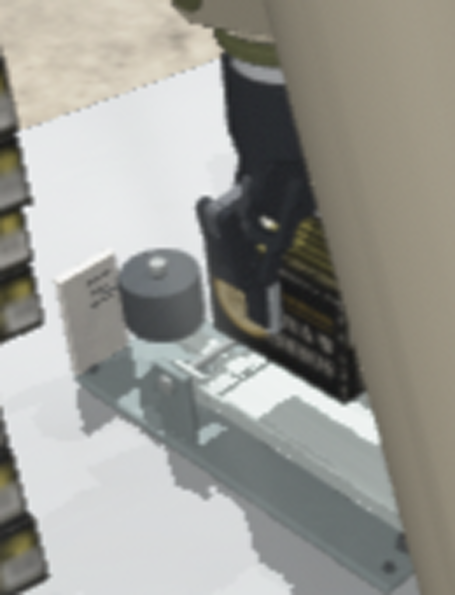

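Run:
```python
from h import *
for u,v in((287.4,209.4),(286,226),(257,205),(256.7,214)): print(ray('top',u,v,.187).round(4))
for u,v in((257,205),(256.7,214)): print(ray('top',u,v,.109).round(4))
```

```text
[ 0.52   -0.1298  0.187 ]
[ 0.4912 -0.1275  0.187 ]
[ 0.5274 -0.077   0.187 ]
[ 0.5117 -0.0767  0.187 ]
[ 0.5355 -0.0748  0.109 ]
[ 0.5183 -0.0743  0.109 ]
```

Request:
{"name": "servo_tool", "arguments": {"rows": [0.3, 0, 0.0005, -0.02, 0, 0, 0, 0.3, 0, 0, -0.02, 0, 0, 0, 0.3, 0, 0, -0.01, 0, 0, 0, 0.3, 0, 0, -0.006, 0, 0, 0, 0.3, 0, 0, 0, 0, 0, 0, 0.3, 0, 0, 0, 0, 0, 0]}}

```text
time_s: 4.25
position: [0.5554, -0.1041, 0.0808]
tool_rot: [[-0.997, 0.001, -0.074], [0.074, -0.0, -0.997], [-0.001, -1.0, 0.0]]
ft_force: [-0.2, 0.0, -1.6]
grip_width: 0.0571
```

Request:
{"name": "servo_tool", "arguments": {"rows": [0.3, 0, 0, -0.003, 0, 0, 0, 0.3, 0, 0, 0, 0, 0, 0, 0.3, 0, 0, 0, 0, 0, 0]}}

```text
time_s: 4.5
position: [0.5553, -0.1039, 0.0778]
tool_rot: [[-0.997, 0.001, -0.074], [0.074, -0.0, -0.997], [-0.001, -1.0, 0.0]]
ft_force: [-0.8, -0.2, -1.6]
grip_width: 0.0571
```

Request:
{"name": "servo_tool", "arguments": {"rows": [0.3, 0, 0, -0.003, 0, 0, 0, 0.3, 0, 0, 0, 0, 0, 0, 0.3, 0, 0, 0, 0, 0, 0]}}

```text
time_s: 4.75
position: [0.555, -0.1038, 0.0743]
tool_rot: [[-0.997, -0.0, -0.074], [0.074, 0.0, -0.997], [0.0, -1.0, -0.0]]
ft_force: [0.5, 0.2, -0.4]
grip_width: 0.0573
```

Request:
{"name": "servo_tool", "arguments": {"rows": [0.3, 0, 0, -0.0015, 0, 0, 0, 0.3, 0, 0, 0, 0, 0, 0, 0.3, 0, 0, 0, 0, 0, 0]}}

```text
time_s: 5.0
position: [0.5552, -0.1039, 0.0735]
tool_rot: [[-0.997, 0.001, -0.074], [0.074, -0.0, -0.997], [-0.001, -1.0, 0.0]]
ft_force: [-3.0, 0.9, 4.6]
grip_width: 0.0571
```

Request:
{"name": "servo_tool", "arguments": {"rows": [0.3, 0, 0, -0.001, 0, 0, 0, 0.3, 0, 0, 0, 0, 0, 0, 0.3, 0, 0, 0, 0, 0, 0]}}

```text
time_s: 5.25
position: [0.5554, -0.1039, 0.0727]
tool_rot: [[-0.997, 0.002, -0.074], [0.074, -0.001, -0.997], [-0.002, -1.0, 0.0]]
ft_force: [-2.3, 2.3, 7.9]
grip_width: 0.057
```

Run:
```python
from h import *
snap('scene','s3')
s=env.observe();print(s['position'],s['ft_force'].round(2),s['time_s'])
b=cv2.imread('pics/s3.png')
cv2.imwrite('pics/s3a.png',cv2.resize(b[90:260,170:300],None,fx=3.5,fy=3.5,interpolation=cv2.INTER_CUBIC))
```

```text
[ 0.55541364 -0.10390782  0.07277171] [-2.76  1.53  7.12] 5.3
```

View pics/s3a.png

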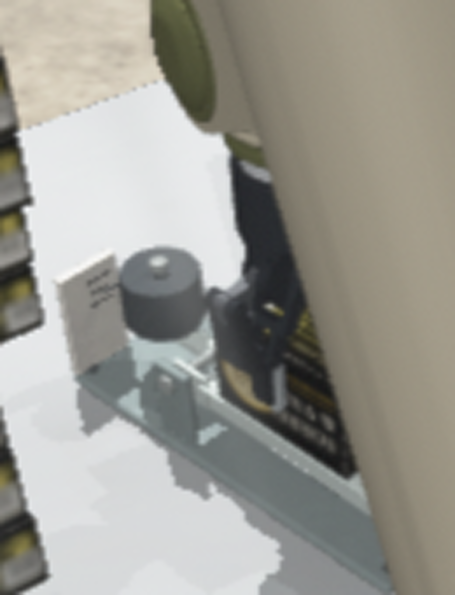

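Request:
{"name": "servo_tool", "arguments": {"rows": [0.3, 0, 0, 0.0015, 0, 0, 0, 0.3, -0.005, 0.0004, 0, 0, 0, 0, 0.3, -0.007, 0.0005, 0, 0, 0, 0, 0.3, -0.007, 0.0005, 0, 0, 0, 0, 0.3, -0.007, 0.0006, 0, 0, 0, 0, 0.3, 0, 0, 0, 0, 0, 0, 0.3, 0, 0, 0, 0, 0, 0]}}

```text
time_s: 5.88
position: [0.5281, -0.1017, 0.0734]
tool_rot: [[-0.997, -0.002, -0.075], [0.075, 0.0, -0.997], [0.002, -1.0, -0.0]]
ft_force: [-3.1, 0.4, 3.3]
grip_width: 0.0573
```

Request:
{"name": "servo_tool", "arguments": {"rows": [0.3, -0.002, 0.00015, 0, 0, 0, 0, 0.3, -0.002, 0.00015, 0, 0, 0, 0, 0.3, 0, 0, 0, 0, 0, 0]}}

```text
time_s: 6.13
position: [0.5252, -0.1017, 0.0734]
tool_rot: [[-0.997, 0.001, -0.074], [0.074, -0.0, -0.997], [-0.001, -1.0, 0.0]]
ft_force: [0.8, 0.0, 2.9]
grip_width: 0.0572
```

Request:
{"name": "servo_tool", "arguments": {"rows": [0.3, -0.002, 0.00015, 0.001, 0, 0, 0, 0.3, -0.002, 0.00015, 0, 0, 0, 0, 0.3, 0, 0, 0, 0, 0, 0]}}

```text
time_s: 6.38
position: [0.5202, -0.101, 0.0738]
tool_rot: [[-0.997, -0.002, -0.074], [0.074, 0.001, -0.997], [0.002, -1.0, -0.001]]
ft_force: [0.2, -0.1, -1.9]
grip_width: 0.0574
```

Request:
{"name": "servo_tool", "arguments": {"rows": [0.3, -0.002, 0.00015, 0, 0, 0, 0, 0.3, 0, 0, 0, 0, 0, 0, 0.3, 0, 0, 0, 0, 0, 0]}}

```text
time_s: 6.63
position: [0.5189, -0.1011, 0.0742]
tool_rot: [[-0.997, -0.0, -0.074], [0.074, 0.0, -0.997], [0.0, -1.0, -0.0]]
ft_force: [0.2, -0.2, -0.9]
grip_width: 0.0573
```

Request:
{"name": "servo_tool", "arguments": {"rows": [0.3, -0.002, 0.00015, 0, 0, 0, 0, 0.3, 0, 0, 0, 0, 0, 0, 0.3, 0, 0, 0, 0, 0, 0]}}

```text
time_s: 6.88
position: [0.517, -0.101, 0.0743]
tool_rot: [[-0.997, -0.0, -0.074], [0.074, 0.0, -0.997], [0.0, -1.0, -0.0]]
ft_force: [-0.6, 0.1, -1.5]
grip_width: 0.057
```

Request:
{"name": "servo_tool", "arguments": {"rows": [0.3, -0.002, 0.00015, 0, 0, 0, 0, 0.3, 0, 0, 0, 0, 0, 0, 0.3, 0, 0, 0, 0, 0, 0]}}

```text
time_s: 7.13
position: [0.515, -0.1008, 0.0743]
tool_rot: [[-0.997, -0.0, -0.074], [0.074, -0.0, -0.997], [0.0, -1.0, 0.0]]
ft_force: [0.3, 0.7, -1.0]
grip_width: 0.057
```

Request:
{"name": "servo_tool", "arguments": {"rows": [0.3, -0.002, 0.00015, 0, 0, 0, 0, 0.3, 0, 0, 0, 0, 0, 0, 0.3, 0, 0, 0, 0, 0, 0]}}

```text
time_s: 7.38
position: [0.513, -0.1006, 0.0743]
tool_rot: [[-0.997, -0.0, -0.074], [0.074, 0.0, -0.997], [0.0, -1.0, -0.0]]
ft_force: [0.2, -0.6, -1.3]
grip_width: 0.0566
```

Request:
{"name": "servo_tool", "arguments": {"rows": [0.3, -0.0015, 0.0001, 0, 0, 0, 0, 0.3, 0, 0, 0, 0, 0, 0, 0.3, 0, 0, 0, 0, 0, 0]}}

```text
time_s: 7.63
position: [0.5115, -0.1006, 0.0744]
tool_rot: [[-0.997, 0.0, -0.074], [0.074, -0.0, -0.997], [-0.0, -1.0, 0.0]]
ft_force: [0.5, 0.2, -0.3]
grip_width: 0.0571
```

Request:
{"name": "servo_tool", "arguments": {"rows": [0.3, -0.0015, 0.0001, 0, 0, 0, 0, 0.3, 0, 0, 0, 0, 0, 0, 0.3, 0, 0, 0, 0, 0, 0]}}

```text
time_s: 7.88
position: [0.5107, -0.1005, 0.0745]
tool_rot: [[-0.997, 0.002, -0.075], [0.075, -0.0, -0.997], [-0.002, -1.0, 0.0]]
ft_force: [4.1, 0.5, -1.8]
grip_width: 0.0569
```

Request:
{"name": "servo_tool", "arguments": {"rows": [0.3, -0.0015, 0.0001, 0, 0, 0, 0, 0.3, 0, 0, 0, 0, 0, 0, 0.3, 0, 0, 0, 0, 0, 0]}}

```text
time_s: 8.13
position: [0.5098, -0.1005, 0.0747]
tool_rot: [[-0.997, 0.004, -0.075], [0.075, -0.0, -0.997], [-0.004, -1.0, 0.0]]
ft_force: [6.8, 0.3, -2.4]
grip_width: 0.0572
```

Request:
{"name": "servo_tool", "arguments": {"rows": [0.3, -0.0015, 0.0001, 0, 0, 0, 0, 0.3, 0, 0, 0, 0, 0, 0, 0.3, 0, 0, 0, 0, 0, 0]}}

```text
time_s: 8.38
position: [0.5091, -0.1005, 0.075]
tool_rot: [[-0.997, 0.005, -0.075], [0.075, -0.001, -0.997], [-0.005, -1.0, 0.0]]
ft_force: [9.6, 2.6, -1.2]
grip_width: 0.0573
```

Request:
{"name": "servo_tool", "arguments": {"rows": [0.3, -0.0008, 0, 0, 0, 0, 0, 0.3, 0, 0, 0, 0, 0, 0, 0.3, 0, 0, 0, 0, 0, 0, 0.3, 0, 0, 0, 0, 0, 0]}}

```text
time_s: 8.72
position: [0.5086, -0.1005, 0.0751]
tool_rot: [[-0.997, 0.006, -0.075], [0.075, -0.001, -0.997], [-0.006, -1.0, 0.0]]
ft_force: [11.3, 3.5, -2.1]
grip_width: 0.0572
```

Run:
```python
from h import *
F=[]
for i in range(5):
    s=env.observe();F.append(s['ft_force']); env.get_image('top')
print(s['position'],np.array(F).round(1).tolist(),s['time_s'])
```

```text
[ 0.50866201 -0.1005141   0.07509958] [[11.3, 3.5, -2.1], [11.5, 2.8, -2.2], [11.4, 1.9, -2.3], [10.4, 2.1, -1.8], [11.3, 2.3, -1.8]] 8.9167
```

Request:
{"name": "servo_tool", "arguments": {"rows": [0.3, 0.0025, 0, 0, 0, 0, 0, 0.3, 0, 0, 0, 0, 0, 0, 0.78, 0, 0, 0, 0, 0, 0, 0.78, 0, 0, 0, 0, 0, 0, 0.78, 0, 0, 0, 0, 0, 0, 0.78, 0, 0, 0, 0, 0, 0]}}

```text
time_s: 9.47
position: [0.5083, -0.1002, 0.0742]
tool_rot: [[-0.997, -0.001, -0.074], [0.074, 0.0, -0.997], [0.001, -1.0, -0.0]]
ft_force: [0.1, -0.3, 0.2]
grip_width: 0.0665
```

Request:
{"name": "servo_tool", "arguments": {"rows": [0.85, 0, 0, 0.02, 0, 0, 0, 0.85, 0, 0, 0.03, 0, 0, 0, 0.85, 0, 0, 0.04, 0, 0, 0, 0.85, 0, 0, 0.04, 0, 0, 0, 0.85, 0, -0.04, 0, 0, 0, 0, 0.85, 0, -0.04, 0, 0, 0, 0, 0.85, 0, -0.04, 0, 0, 0, 0, 0.85, 0, -0.04, 0, 0, 0, 0, 0.85, 0, -0.04, 0, 0, 0, 0, 0.85, 0, -0.04, 0, 0, 0, 0]}}

```text
time_s: 10.3
position: [0.5081, -0.3421, 0.2043]
tool_rot: [[-0.997, -0.001, -0.074], [0.074, 0.0, -0.997], [0.001, -1.0, -0.0]]
ft_force: [-0.6, -0.4, 0.1]
grip_width: 0.0726
```

Run:
```python
from h import *
snap('scene','s4');snap('top','t4')
s=env.observe();print(s['position'],s['ft_force'],s['time_s'])
a=np.hstack([cv2.imread('pics/s4.png')[90:290,160:400],cv2.imread('pics/t4.png')[90:290,200:440]])
cv2.imwrite('pics/st4.png',cv2.resize(a,None,fx=1.65,fy=1.65))
```

```text
[ 0.50757813 -0.34545535  0.20317174] [-0.21297766  1.30529063 -0.28745247] 10.4
```

View pics/st4.png

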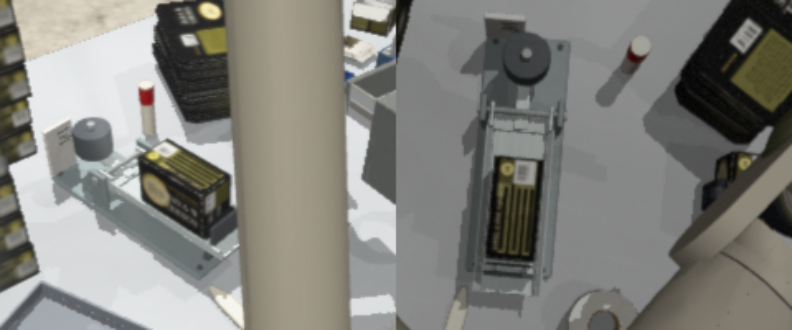

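Run:
```python
from h import *
a=cv2.imread('pics/s0.png');b=snap('scene','s5')[:,:,::-1];print(env.observe()['time_s'])
c=cv2.imread('pics/t0.png');d=cv2.imread('pics/t4.png')
r1=np.hstack([x[140:290,170:345] for x in(a,b)])
r2=np.hstack([x[90:240,225:400] for x in(c,d)])
cv2.imwrite('pics/cmp5.png',cv2.resize(np.vstack([r1,r2]),None,fx=2,fy=2,interpolation=cv2.INTER_CUBIC))
# shift of counterweight
for x,y,(u,v,w,h),n in((a,b,(190,155,40,30),'s'),(c,d,(255,100,45,40),'t')):
    t=x[v:v+h,u:u+w]; res=cv2.matchTemplate(y[v-10:v+h+10,u-10:u+w+10],t,cv2.TM_CCOEFF_NORMED);print(n,cv2.minMaxLoc(res))
```

```text
10.45
s (0.04968449845910072, 0.9996914863586426, (8, 20), (10, 10))
t (0.004803680349141359, 0.9995079636573792, (0, 20), (10, 10))
```

View pics/cmp5.png

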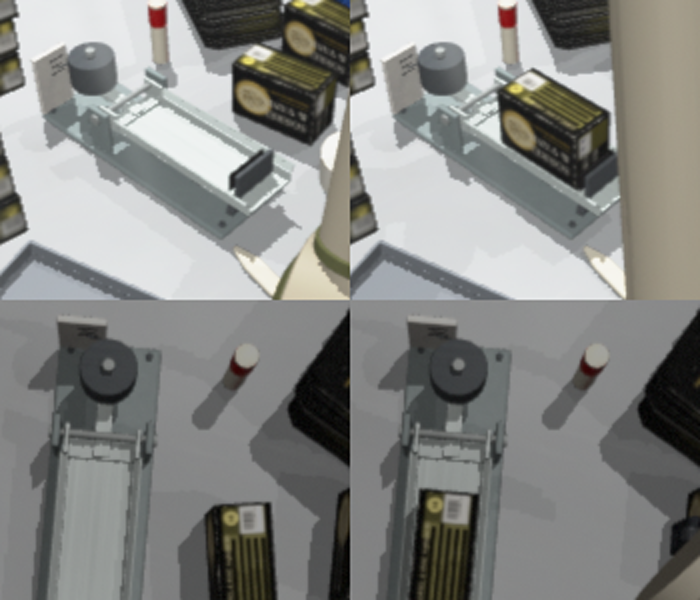

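Request:
{"name": "servo_tool", "arguments": {"rows": [0.85, 0, 0.0405, 0, 0, 0, 0, 0.85, 0, 0.0405, 0, 0, 0, 0, 0.85, 0, 0.0405, 0, 0, 0, 0, 0.85, 0, 0.0405, 0, 0, 0, 0, 0.85, 0, 0.0405, 0, 0, 0, 0, 0.85, 0, 0.0405, 0, 0, 0, 0, 0.85, 0, 0, 0, 0, 0, 0, 0.85, 0, 0, 0, 0, 0, 0]}}

```text
time_s: 11.12
position: [0.5083, -0.0946, 0.2047]
tool_rot: [[-0.998, -0.0, -0.07], [0.07, -0.0, -0.998], [0.0, -1.0, 0.0]]
ft_force: [0.4, -0.2, 0.7]
grip_width: 0.0728
```

Request:
{"name": "servo_tool", "arguments": {"rows": [0.85, 0, 0.0015, -0.035, 0, 0, 0, 0.85, 0, 0, -0.035, 0, 0, 0, 0.85, 0, 0, -0.035, 0, 0, 0, 0.85, 0, 0, -0.021, 0, 0, 0, 0.85, 0, 0, 0, 0, 0, 0, 0.3, 0, 0, 0, 0, 0, 0, 0.3, 0, 0, 0, 0, 0, 0, 0.3, 0, 0, 0, 0, 0, 0, 0.3, 0, 0, 0, 0, 0, 0, 0.3, 0, 0, 0, 0, 0, 0]}}

```text
time_s: 11.95
position: [0.5094, -0.0965, 0.0795]
tool_rot: [[-0.997, 0.003, -0.074], [0.074, -0.002, -0.997], [-0.003, -1.0, 0.002]]
ft_force: [-0.5, -3.4, 1.3]
grip_width: 0.0569
```

Request:
{"name": "servo_tool", "arguments": {"rows": [0.3, 0, 0, 0.01, 0, 0, 0, 0.3, 0, 0, 0.025, 0, 0, 0, 0.3, 0, 0, 0.025, 0, 0, 0, 0.3, -0.001, 0.035, 0, 0, 0, 2.1, 0.3, -0.001, 0.035, 0, 0, 0, 2.1, 0.3, -0.001, 0.035, 0, 0, 0, 2, 0.3, -0.001, 0.035, 0, 0, 0, 2, 0.3, -0.001, 0.03, 0, 0, 0, 2, 0.3, -0.001, 0.03, 0, 0, 0, 2, 0.3, -0.001, 0.03, 0, 0, 0, 2]}}

```text
time_s: 12.78
position: [0.5013, 0.1361, 0.1388]
tool_rot: [[-0.985, 0.0, 0.175], [-0.175, 0.0, -0.985], [-0.0, -1.0, -0.0]]
ft_force: [0.7, 0.2, -2.2]
grip_width: 0.0578
```

Request:
{"name": "servo_tool", "arguments": {"rows": [0.3, 0, 0, 0, 0, 0, 0, 0.3, 0, 0, 0, 0, 0, 0]}}

```text
time_s: 12.95
position: [0.5014, 0.1356, 0.1386]
tool_rot: [[-0.984, 0.0, 0.175], [-0.175, 0.0, -0.984], [-0.0, -1.0, -0.0]]
ft_force: [0.4, 0.0, -1.4]
grip_width: 0.0573
```

Run:
```python
from h import *
snap('scene','s6');snap('top','t6')
s=env.observe();print(s['position'],s['ft_force'],s['time_s'])
a=np.hstack([cv2.imread('pics/s6.png')[120:340,120:360],cv2.imread('pics/t6.png')[90:310,80:320]])
cv2.imwrite('pics/st6.png',cv2.resize(a,None,fx=1.65,fy=1.65))
```

```text
[0.50173921 0.13388664 0.1385202 ] [-0.04220253  0.51651569 -0.94348276] 13.05
```

View pics/st6.png

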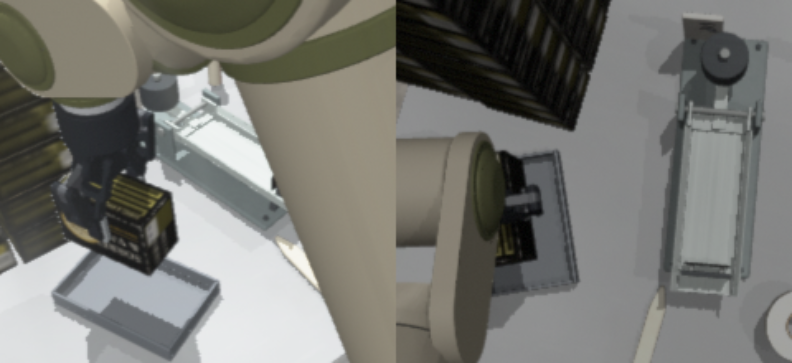

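Request:
{"name": "servo_tool", "arguments": {"rows": [0.3, 0, 0, -0.035, 0, 0, 0, 0.3, 0, 0, -0.03, 0, 0, 0, 0.3, 0, 0, -0.02, 0, 0, 0, 0.3, 0, 0, -0.01, 0, 0, 0, 0.3, 0, 0, 0, 0, 0, 0, 0.3, 0, 0, 0, 0, 0, 0]}}

```text
time_s: 13.55
position: [0.5023, 0.1336, 0.0439]
tool_rot: [[-0.985, 0.001, 0.172], [-0.172, 0.0, -0.985], [-0.001, -1.0, 0.0]]
ft_force: [0.8, -0.3, -0.4]
grip_width: 0.057
```

Request:
{"name": "servo_tool", "arguments": {"rows": [0.3, 0, 0, -0.002, 0, 0, 0, 0.3, 0, 0, -0.002, 0, 0, 0, 0.3, 0, 0, 0, 0, 0, 0, 0.3, 0, 0, 0, 0, 0, 0]}}

```text
time_s: 13.88
position: [0.502, 0.1343, 0.0398]
tool_rot: [[-0.985, 0.001, 0.173], [-0.173, 0.0, -0.985], [-0.001, -1.0, 0.0]]
ft_force: [0.0, -0.7, -1.9]
grip_width: 0.0571
```

Request:
{"name": "servo_tool", "arguments": {"rows": [0.3, 0, 0, -0.002, 0, 0, 0, 0.3, 0, 0, 0, 0, 0, 0, 0.3, 0, 0, 0, 0, 0, 0]}}

```text
time_s: 14.13
position: [0.5022, 0.1343, 0.0382]
tool_rot: [[-0.985, 0.002, 0.173], [-0.173, 0.0, -0.985], [-0.002, -1.0, 0.0]]
ft_force: [0.0, -0.6, 7.1]
grip_width: 0.0571
```

Request:
{"name": "servo_tool", "arguments": {"rows": [0.3, 0, 0, -0.0015, 0, 0, 0, 0.3, 0, 0, 0, 0, 0, 0, 0.3, 0, 0, 0, 0, 0, 0]}}

```text
time_s: 14.38
position: [0.5023, 0.1343, 0.0382]
tool_rot: [[-0.985, 0.003, 0.173], [-0.173, 0.0, -0.985], [-0.003, -1.0, 0.0]]
ft_force: [-6.7, -0.8, 23.4]
grip_width: 0.0573
```

Request:
{"name": "servo_tool", "arguments": {"rows": [0.3, 0, 0, 0.002, 0, 0, 0, 0.3, 0, 0, 0, 0, 0, 0, 0.85, 0, 0, 0, 0, 0, 0, 0.85, 0, 0, 0, 0, 0, 0, 0.85, 0, 0, 0, 0, 0, 0, 0.85, 0, 0, 0.02, 0, 0, 0, 0.85, 0, 0, 0.035, 0, 0, 0, 0.85, 0, 0, 0.04, 0, 0, 0, 0.85, 0, 0, 0.04, 0, 0, 0, 0.85, 0, 0, 0.03, 0, 0, 0]}}

```text
time_s: 15.22
position: [0.502, 0.1343, 0.206]
tool_rot: [[-0.985, 0.003, 0.173], [-0.173, 0.0, -0.985], [-0.003, -1.0, 0.0]]
ft_force: [0.2, 0.7, -0.3]
grip_width: 0.0729
```

Request:
{"name": "servo_tool", "arguments": {"rows": [0.85, 0.0025, -0.04, 0, 0, 0, -1.6, 0.85, 0.0025, -0.04, 0, 0, 0, -1.6, 0.85, 0.0025, -0.04, 0, 0, 0, -1.6, 0.85, 0.0025, -0.04, 0, 0, 0, -1.6, 0.85, 0.0025, -0.04, 0, 0, 0, -1.6, 0.85, 0.0025, -0.04, 0, 0, 0, -1.6, 0.85, 0.0025, -0.04, 0, 0, 0, -1.6, 0.85, 0.0025, -0.04, 0, 0, 0, -1.6, 0.85, 0.0025, -0.04, 0, 0, 0, -1.6, 0.85, 0.0025, -0.04, 0, 0, 0, -1.6]}}

```text
time_s: 16.05
position: [0.5264, -0.2678, 0.2026]
tool_rot: [[-0.994, -0.0, -0.107], [0.107, 0.0, -0.994], [0.0, -1.0, -0.0]]
ft_force: [0.7, 1.3, 0.6]
grip_width: 0.0726
```

Run:
```python
from h import *
snap('scene','s7');snap('top','t7')
s=env.observe();print(s['position'],s['ft_force'],s['time_s'],s['tool_rot'][:,2])
a=np.hstack([cv2.imread('pics/s7.png')[120:340,100:340],cv2.imread('pics/t7.png')[90:310,80:320]])
cv2.imwrite('pics/st7.png',cv2.resize(a,None,fx=1.65,fy=1.65))
```

```text
[ 0.52638039 -0.27110277  0.20169853] [-0.46716206  1.03613493  0.0116655 ] 16.15 [-1.11700635e-01 -9.93741464e-01  9.33412829e-04]
```

View pics/st7.png

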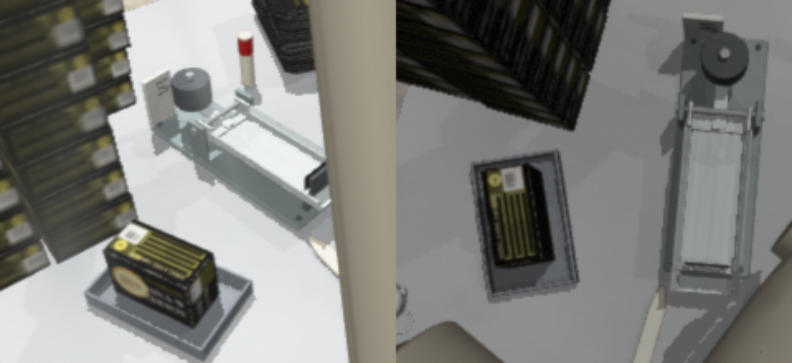

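Run:
```python
from h import *
for z in(0,.02,.04): print(z,ray('top',436.3,205,z).round(4))
print(ray('top',152.7,221.5,.082).round(4))
a=cv2.imread('pics/s2.png')
cv2.imwrite('pics/s2b.png',cv2.resize(a[120:240,300:440],None,fx=5,fy=5,interpolation=cv2.INTER_CUBIC))
```

```text
0 [ 0.5494 -0.4558  0.    ]
0.02 [ 0.5473 -0.4488  0.02  ]
0.04 [ 0.5451 -0.4418  0.04  ]
[0.5047 0.1283 0.082 ]
```

View pics/s2b.png

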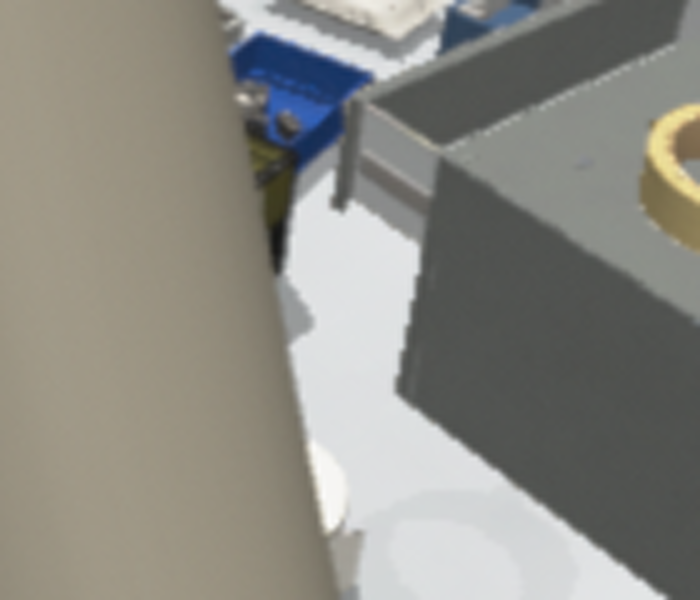

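Request:
{"name": "servo_tool", "arguments": {"rows": [0.78, 0, -0.04, 0, 0, 0, 0, 0.78, 0, -0.04, 0, 0, 0, 0, 0.78, 0, -0.035, 0, 0, 0, 0, 0.78, 0, 0, 0, 0, 0, 0, 0.78, 0, 0, 0, 0, 0, 0, 0.78, 0, 0, 0, 0, 0, 0]}}

```text
time_s: 16.65
position: [0.5268, -0.38, 0.2024]
tool_rot: [[-0.994, -0.001, -0.105], [0.105, 0.001, -0.994], [0.001, -1.0, -0.001]]
ft_force: [0.1, 0.1, -0.2]
grip_width: 0.0666
```

Request:
{"name": "servo_tool", "arguments": {"rows": [0.78, 0, -0.006, -0.03, 0, 0, 0, 0.78, 0, 0, -0.035, 0, 0, 0, 0.78, 0, 0, -0.03, 0, 0, 0, 0.78, 0, 0, 0, 0, 0, 0, 0.78, 0, 0, 0, 0, 0, 0]}}

```text
time_s: 17.07
position: [0.5269, -0.3853, 0.1077]
tool_rot: [[-0.995, -0.001, -0.104], [0.104, 0.002, -0.995], [0.002, -1.0, -0.002]]
ft_force: [-0.3, 0.3, -0.4]
grip_width: 0.067
```

Run:
```python
from h import *
snap('scene','s8');snap('top','t8')
s=env.observe();print(s['position'],s['ft_force'],s['time_s'],s['tool_rot'][:,2])
a=np.hstack([cv2.imread('pics/s8.png')[60:280,200:440],cv2.imread('pics/t8.png')[120:340,300:540]])
cv2.imwrite('pics/st8.png',cv2.resize(a,None,fx=1.65,fy=1.65))
```

```text
[ 0.52783391 -0.38674976  0.11044921] [0.4068318  0.09593418 1.07558215] 17.1667 [-0.10446458 -0.99452573  0.00239416]
```

View pics/st8.png

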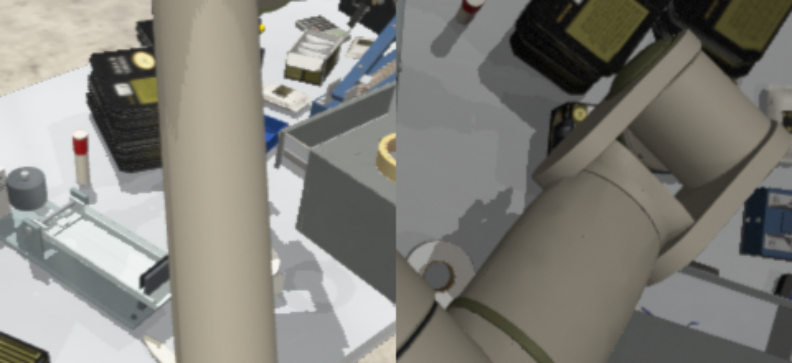

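Request:
{"name": "servo_tool", "arguments": {"rows": [0.78, -0.001, 0, -0.02, 0, 0, 0, 0.78, 0, 0, -0.015, 0, 0, 0, 0.78, 0, 0, -0.008, 0, 0, 0, 0.78, 0, 0, 0, 0, 0, 0]}}

```text
time_s: 17.5
position: [0.5259, -0.3865, 0.065]
tool_rot: [[-0.994, -0.0, -0.105], [0.105, 0.0, -0.994], [0.0, -1.0, -0.0]]
ft_force: [0.4, 0.5, -0.6]
grip_width: 0.0667
```

Request:
{"name": "servo_tool", "arguments": {"rows": [0.78, 0, 0, -0.015, 0, 0, 0, 0.78, 0, 0, -0.015, 0, 0, 0, 0.78, 0, 0, -0.005, 0, 0, 0, 0.78, 0, 0, 0, 0, 0, 0]}}

```text
time_s: 17.83
position: [0.5259, -0.3867, 0.0301]
tool_rot: [[-0.994, -0.0, -0.105], [0.105, 0.0, -0.994], [0.0, -1.0, -0.0]]
ft_force: [0.6, -0.3, -0.5]
grip_width: 0.0667
```

Request:
{"name": "servo_tool", "arguments": {"rows": [0.3, 0, 0, 0, 0, 0, 0, 0.3, 0, 0, 0, 0, 0, 0, 0.3, 0, 0, 0, 0, 0, 0, 0.3, 0, 0, 0, 0, 0, 0, 0.3, 0, 0, 0, 0, 0, 0], "force": 35}}

```text
time_s: 18.25
position: [0.5263, -0.3872, 0.0312]
tool_rot: [[-0.994, 0.002, -0.105], [0.105, -0.002, -0.994], [-0.002, -1.0, 0.001]]
ft_force: [0.7, 1.6, 6.0]
grip_width: 0.0569
```

Request:
{"name": "servo_tool", "arguments": {"rows": [0.3, 0, 0, 0.01, 0, 0, 0, 0.3, 0, 0, 0.03, 0, 0, 0, 0.3, 0, 0, 0.035, 0, 0, 0, 0.3, 0, 0, 0.03, 0, 0, 0, 0.3, 0, 0, 0, 0, 0, 0, 0.3, 0, 0, 0, 0, 0, 0]}}

```text
time_s: 18.75
position: [0.526, -0.3871, 0.1367]
tool_rot: [[-0.994, 0.002, -0.105], [0.105, -0.002, -0.994], [-0.002, -1.0, 0.002]]
ft_force: [-0.9, 0.3, -3.0]
grip_width: 0.057
```

Request:
{"name": "servo_tool", "arguments": {"rows": [0.3, 0.0035, 0.035, 0, 0, 0, 0.2, 0.3, 0.0035, 0.035, 0, 0, 0, 0.2, 0.3, 0.0035, 0.035, 0, 0, 0, 0.2, 0.3, 0.0035, 0.035, 0, 0, 0, 0.2, 0.3, 0.0035, 0.035, 0, 0, 0, 0.2, 0.3, 0.0035, 0.035, 0, 0, 0, 0.2, 0.3, 0.0035, 0.035, 0, 0, 0, 0.2, 0.3, 0.0035, 0.035, 0, 0, 0, 0.3, 0.3, 0, 0, 0, 0, 0, 0, 0.3, 0, 0, 0, 0, 0, 0]}}

```text
time_s: 19.58
position: [0.5531, -0.1047, 0.1335]
tool_rot: [[-0.997, -0.003, -0.073], [0.073, 0.001, -0.997], [0.003, -1.0, -0.001]]
ft_force: [-0.4, 0.1, -2.7]
grip_width: 0.0569
```

Run:
```python
from h import *
snap('scene','s9');snap('top','t9')
s=env.observe();print(s['position'],s['ft_force'],s['time_s'],s['tool_rot'][:,2])
a=np.hstack([cv2.imread('pics/s9.png')[60:280,140:380],cv2.imread('pics/t9.png')[120:340,200:440]])
cv2.imwrite('pics/st9.png',cv2.resize(a,None,fx=1.65,fy=1.65))
```

```text
[ 0.5533181  -0.10700032  0.13384172] [ 0.09795273 -0.24926277 -2.30447438] 19.6833 [-7.60475910e-02 -9.97104127e-01 -3.51436078e-04]
```

View pics/st9.png

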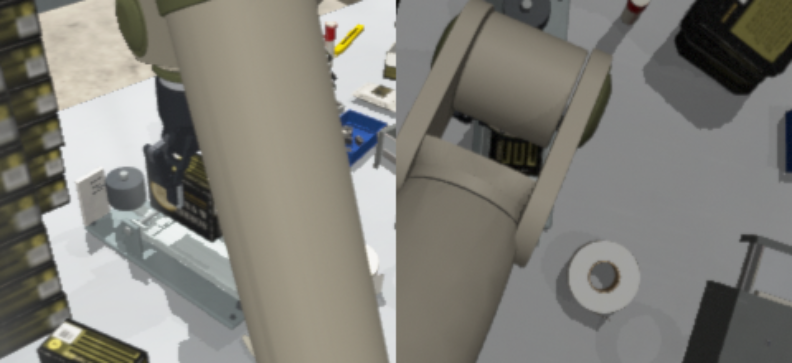

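Request:
{"name": "servo_tool", "arguments": {"rows": [0.3, 0, 0.002, -0.02, 0, 0, 0, 0.3, 0, 0, -0.018, 0, 0, 0, 0.3, 0, 0, -0.01, 0, 0, 0, 0.3, 0, 0, -0.003, 0, 0, 0, 0.3, 0, 0, 0, 0, 0, 0, 0.3, 0, 0, 0, 0, 0, 0]}}

```text
time_s: 20.18
position: [0.5541, -0.1054, 0.0843]
tool_rot: [[-0.997, 0.001, -0.077], [0.077, -0.0, -0.997], [-0.001, -1.0, 0.0]]
ft_force: [0.5, -0.7, -3.1]
grip_width: 0.057
```

Request:
{"name": "servo_tool", "arguments": {"rows": [0.3, 0, 0, -0.002, 0, 0, 0, 0.3, 0, 0, 0, 0, 0, 0, 0.3, 0, 0, 0, 0, 0, 0]}}

```text
time_s: 20.43
position: [0.5539, -0.1049, 0.0823]
tool_rot: [[-0.997, 0.001, -0.076], [0.076, -0.0, -0.997], [-0.001, -1.0, 0.0]]
ft_force: [1.1, -0.2, -2.5]
grip_width: 0.0569
```

Request:
{"name": "servo_tool", "arguments": {"rows": [0.3, 0, 0, -0.002, 0, 0, 0, 0.3, 0, 0, 0, 0, 0, 0, 0.3, 0, 0, 0, 0, 0, 0]}}

```text
time_s: 20.68
position: [0.5537, -0.1047, 0.0798]
tool_rot: [[-0.997, -0.0, -0.076], [0.076, 0.0, -0.997], [0.0, -1.0, -0.0]]
ft_force: [0.1, -0.4, -2.5]
grip_width: 0.057
```

Request:
{"name": "servo_tool", "arguments": {"rows": [0.3, 0, 0, -0.0015, 0, 0, 0, 0.3, 0, 0, 0, 0, 0, 0, 0.3, 0, 0, 0, 0, 0, 0]}}

```text
time_s: 20.93
position: [0.5537, -0.1047, 0.0782]
tool_rot: [[-0.997, -0.0, -0.076], [0.076, 0.0, -0.997], [0.0, -1.0, -0.0]]
ft_force: [-0.3, -0.2, -2.3]
grip_width: 0.0573
```

Request:
{"name": "servo_tool", "arguments": {"rows": [0.3, 0, 0, -0.0015, 0, 0, 0, 0.3, 0, 0, 0, 0, 0, 0, 0.3, 0, 0, 0, 0, 0, 0]}}

```text
time_s: 21.18
position: [0.5537, -0.1047, 0.0767]
tool_rot: [[-0.997, -0.0, -0.076], [0.076, 0.0, -0.997], [0.0, -1.0, -0.0]]
ft_force: [0.4, 0.3, -1.6]
grip_width: 0.0574
```

Request:
{"name": "servo_tool", "arguments": {"rows": [0.3, -0.007, 0.0006, 0, 0, 0, 0, 0.3, -0.007, 0.0006, 0, 0, 0, 0, 0.3, -0.007, 0.0006, 0, 0, 0, 0, 0.3, -0.007, 0.0006, 0, 0, 0, 0, 0.3, -0.006, 0.0006, 0, 0, 0, 0, 0.3, 0, 0, 0, 0, 0, 0, 0.3, 0, 0, 0, 0, 0, 0]}}

```text
time_s: 21.77
position: [0.5196, -0.1018, 0.077]
tool_rot: [[-0.997, 0.0, -0.076], [0.076, -0.0, -0.997], [-0.0, -1.0, 0.0]]
ft_force: [0.6, -0.4, -2.7]
grip_width: 0.057
```

Request:
{"name": "servo_tool", "arguments": {"rows": [0.3, -0.002, 0.0002, 0, 0, 0, 0, 0.3, 0, 0, 0, 0, 0, 0, 0.3, 0, 0, 0, 0, 0, 0]}}

```text
time_s: 22.02
position: [0.5179, -0.1016, 0.0768]
tool_rot: [[-0.997, 0.0, -0.076], [0.076, 0.0, -0.997], [-0.0, -1.0, -0.0]]
ft_force: [-0.4, 0.2, -2.4]
grip_width: 0.057
```

Request:
{"name": "servo_tool", "arguments": {"rows": [0.3, -0.002, 0.0002, 0, 0, 0, 0, 0.3, 0, 0, 0, 0, 0, 0, 0.3, 0, 0, 0, 0, 0, 0]}}

```text
time_s: 22.27
position: [0.5157, -0.1013, 0.0768]
tool_rot: [[-0.997, -0.0, -0.076], [0.076, 0.0, -0.997], [0.0, -1.0, -0.0]]
ft_force: [0.0, -0.1, -2.4]
grip_width: 0.0573
```

Request:
{"name": "servo_tool", "arguments": {"rows": [0.3, -0.002, 0.0002, 0, 0, 0, 0, 0.3, 0, 0, 0, 0, 0, 0, 0.3, 0, 0, 0, 0, 0, 0]}}

```text
time_s: 22.52
position: [0.5137, -0.1011, 0.0768]
tool_rot: [[-0.997, -0.0, -0.076], [0.076, 0.0, -0.997], [0.0, -1.0, -0.0]]
ft_force: [-0.4, 0.8, -3.3]
grip_width: 0.0569
```

Request:
{"name": "servo_tool", "arguments": {"rows": [0.3, -0.0015, 0.0001, 0, 0, 0, 0, 0.3, 0, 0, 0, 0, 0, 0, 0.3, 0, 0, 0, 0, 0, 0]}}

```text
time_s: 22.77
position: [0.5122, -0.1011, 0.0768]
tool_rot: [[-0.997, 0.0, -0.076], [0.076, -0.0, -0.997], [-0.0, -1.0, 0.0]]
ft_force: [-0.6, -0.5, -2.7]
grip_width: 0.0571
```

Request:
{"name": "servo_tool", "arguments": {"rows": [0.3, -0.0015, 0.0001, 0, 0, 0, 0, 0.3, 0, 0, 0, 0, 0, 0, 0.3, 0, 0, 0, 0, 0, 0]}}

```text
time_s: 23.02
position: [0.5107, -0.1009, 0.0768]
tool_rot: [[-0.997, -0.0, -0.076], [0.076, 0.0, -0.997], [0.0, -1.0, -0.0]]
ft_force: [0.3, -0.0, -2.4]
grip_width: 0.057
```

Request:
{"name": "servo_tool", "arguments": {"rows": [0.3, -0.001, 0.0001, 0, 0, 0, 0, 0.3, 0, 0, 0, 0, 0, 0, 0.3, 0, 0, 0, 0, 0, 0]}}

```text
time_s: 23.27
position: [0.5097, -0.1009, 0.0768]
tool_rot: [[-0.997, -0.0, -0.076], [0.076, 0.0, -0.997], [0.0, -1.0, -0.0]]
ft_force: [0.4, -0.7, -2.8]
grip_width: 0.057
```

Request:
{"name": "servo_tool", "arguments": {"rows": [0.3, -0.0015, 0.0001, 0, 0, 0, 0, 0.3, 0, 0, 0, 0, 0, 0, 0.3, 0, 0, 0, 0, 0, 0]}}

```text
time_s: 23.52
position: [0.5087, -0.1008, 0.077]
tool_rot: [[-0.997, 0.001, -0.076], [0.076, -0.0, -0.997], [-0.001, -1.0, 0.0]]
ft_force: [2.4, 0.2, -2.8]
grip_width: 0.0571
```

Request:
{"name": "servo_tool", "arguments": {"rows": [0.3, -0.0015, 0.0001, 0, 0, 0, 0, 0.3, 0, 0, 0, 0, 0, 0, 0.3, 0, 0, 0, 0, 0, 0]}}

```text
time_s: 23.77
position: [0.5078, -0.1008, 0.0772]
tool_rot: [[-0.997, 0.003, -0.076], [0.076, -0.0, -0.997], [-0.003, -1.0, 0.0]]
ft_force: [6.7, 1.0, -2.5]
grip_width: 0.0572
```

Request:
{"name": "servo_tool", "arguments": {"rows": [0.3, -0.0015, 0.0001, 0, 0, 0, 0, 0.3, 0, 0, 0, 0, 0, 0, 0.3, 0, 0, 0, 0, 0, 0]}}

```text
time_s: 24.02
position: [0.507, -0.1008, 0.0774]
tool_rot: [[-0.997, 0.005, -0.077], [0.077, -0.001, -0.997], [-0.005, -1.0, 0.0]]
ft_force: [9.3, 0.2, -3.8]
grip_width: 0.0576
```

Request:
{"name": "servo_tool", "arguments": {"rows": [0.3, -0.0008, 0, 0, 0, 0, 0, 0.3, 0, 0, 0, 0, 0, 0, 0.3, 0, 0, 0, 0, 0, 0, 0.3, 0, 0, 0, 0, 0, 0]}}

```text
time_s: 24.35
position: [0.5066, -0.1008, 0.0775]
tool_rot: [[-0.997, 0.006, -0.077], [0.077, -0.001, -0.997], [-0.006, -1.0, 0.0]]
ft_force: [9.6, 1.9, -3.9]
grip_width: 0.0575
```

Request:
{"name": "servo_tool", "arguments": {"rows": [0.3, 0.0025, 0, -0.001, 0, 0, 0, 0.3, 0, 0, 0, 0, 0, 0, 0.78, 0, 0, 0, 0, 0, 0, 0.78, 0, 0, 0, 0, 0, 0, 0.78, 0, 0, 0, 0, 0, 0, 0.78, 0, 0, 0, 0, 0, 0, 0.78, 0, 0, 0, 0, 0, 0]}}

```text
time_s: 24.93
position: [0.5067, -0.1005, 0.0758]
tool_rot: [[-0.997, -0.0, -0.076], [0.076, 0.0, -0.997], [0.0, -1.0, -0.0]]
ft_force: [-0.9, -0.5, 0.6]
grip_width: 0.0665
```

Request:
{"name": "servo_tool", "arguments": {"rows": [0.85, 0, 0, 0.02, 0, 0, 0, 0.85, 0, 0, 0.03, 0, 0, 0, 0.85, 0, 0, 0.04, 0, 0, 0, 0.85, 0, 0, 0.04, 0, 0, 0, 0.85, 0, -0.04, 0, 0, 0, 0, 0.85, 0, -0.04, 0, 0, 0, 0, 0.85, 0, -0.04, 0, 0, 0, 0, 0.85, 0, -0.04, 0, 0, 0, 0, 0.85, 0, -0.04, 0, 0, 0, 0, 0.85, 0, -0.04, 0, 0, 0, 0]}}

```text
time_s: 25.77
position: [0.5064, -0.3424, 0.2058]
tool_rot: [[-0.997, -0.0, -0.076], [0.076, 0.0, -0.997], [0.0, -1.0, -0.0]]
ft_force: [0.3, 0.2, 0.1]
grip_width: 0.0727
```

Run:
```python
from h import *
snap('scene','sA');snap('top','tA')
s=env.observe();print(s['position'],s['ft_force'],s['time_s'])
a=np.hstack([cv2.imread('pics/sA.png')[120:340,100:340],cv2.imread('pics/tA.png')[90:310,110:350]])
cv2.imwrite('pics/stA.png',cv2.resize(a,None,fx=1.65,fy=1.65))
a=cv2.imread('pics/s0.png');b=cv2.imread('pics/sA.png');c=cv2.imread('pics/t0.png');d=cv2.imread('pics/tA.png')
for x,y,(u,v,w,h),n in((a,b,(190,155,40,30),'s'),(c,d,(262,108,35,33),'t')):
    t=x[v:v+h,u:u+w]; res=cv2.matchTemplate(y[v-10:v+h+10,u-10:u+w+10],t,cv2.TM_CCOEFF_NORMED);print(n,cv2.minMaxLoc(res))
```

```text
[ 0.50589961 -0.34575364  0.20471916] [ 0.15020694 -0.16625673 -0.59196192] 25.8667
s (-0.059010643512010574, 0.9735638499259949, (8, 20), (10, 9))
t (-0.052078038454055786, 0.9642452001571655, (0, 13), (10, 10))
```

View pics/stA.png

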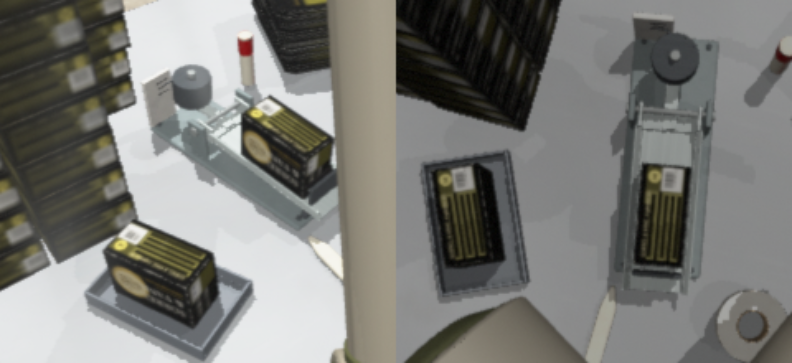

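Run:
```python
from h import *
d=snap('top','tB')[:,:,::-1];b=snap('scene','sB')[:,:,::-1]
A=cv2.imread('pics/tA.png');print('still:',np.abs(d.astype(int)-A)[100:280,225:310].max())
s4=cv2.imread('pics/s5.png')
r1=np.hstack([x[140:290,170:320] for x in(s4,b)])
r2=np.hstack([x[170:290,235:310] for x in(cv2.imread('pics/t4.png'),d)])
r2=cv2.resize(r2,None,fx=2.0,fy=2.0,interpolation=cv2.INTER_CUBIC)
cv2.imwrite('pics/cmpB.png',cv2.resize(np.vstack([r1,r2[:,:300]]),None,fx=1.53,fy=1.53,interpolation=cv2.INTER_CUBIC))
c=cv2.imread('pics/t0.png')
for (u,v,w,h),n in(((335,105,25,32),'glue'),((305,265,30,35),'roll')):
    t=c[v:v+h,u:u+w]; print(n,cv2.minMaxLoc(cv2.matchTemplate(d[v-10:v+h+10,u-10:u+w+10],t,cv2.TM_CCOEFF_NORMED))[1:4:2])
print(env.observe()['time_s'])
```

```text
still: 8
glue (0.9995993375778198, (10, 10))
roll (0.7348893284797668, (10, 10))
25.9667
```

View pics/cmpB.png

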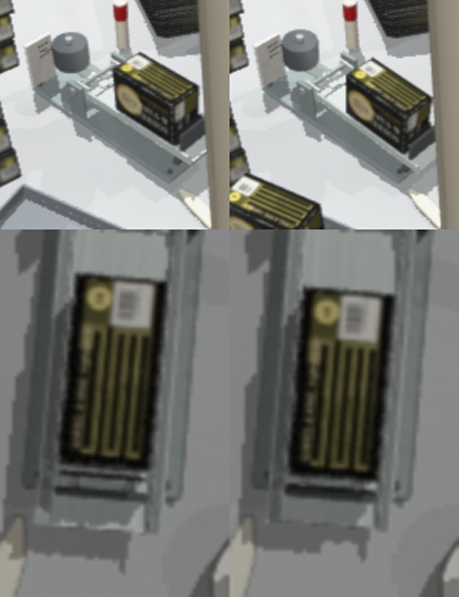

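Run:
```python
from h import *
a=cv2.imread('pics/s0.png');b=cv2.imread('pics/sB.png');c=cv2.imread('pics/s5.png')
r=np.hstack([x[210:265,270:325] for x in(a,c,b)])
cv2.imwrite('pics/cmpC.png',cv2.resize(r,None,fx=4.8,fy=4.8,interpolation=cv2.INTER_CUBIC))
# predicted px of trough-floor end corner (left lip top), trough x=-87-25ish, for tilt 0 and .09
import math
piv=np.array([.6395,-.111,.055]); ex=np.array([.997,-.075,0]); ey=np.array([.075,.997,0]); ez=np.array([0,0,1.])
for th in(0,.06,.09):
    for X in(-.222,):
        for Y,Z in((.028,.029-.010),(.036,.005)):
            e=np.cos(th)*ex+np.sin(th)*ez; u=-np.sin(th)*ex+np.cos(th)*ez
            print(th,proj('scene',piv+X*e+Y*ey+Z*u).round(1))
```

```text
0 [295.7 233.7]
0 [293.1 240.5]
0.06 [295.9 238.3]
0.06 [293.  244.8]
0.09 [295.8 240.6]
0.09 [292.8 246.9]
```

View pics/cmpC.png

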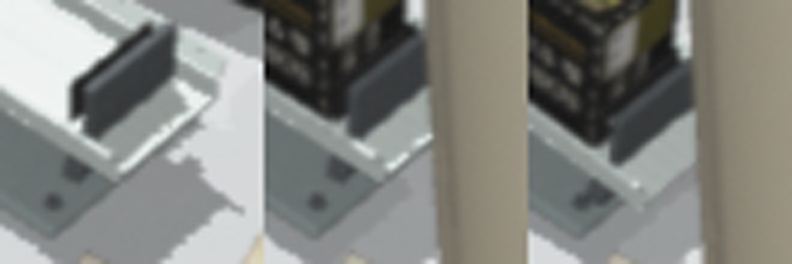

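```bash
python3 -c "
from rig import env
print(env.close_job())"
```

```text
the job is handed in; nothing more can be done
None
```

I handed the job in at about 26 s on the robot's clock. The full carton is in the trough at the stop, holding the beam down. The underfilled one is upright in the grey reject tray.

- **First carton (the one nearer the balance):** I pushed the sprung stop with about 11 N, which is roughly 2.3 mm of travel. After release the pictures showed no movement of the beam, so this is the underfilled one. It now stands in the tray, about 6 mm off the tray centre.
- **Second carton:** I pushed the stop with about 9.6 N, roughly 1.9 mm of travel. After release the beam tipped.

**Last checks:**
- **Beam tilt:** the stop end dropped about 6 pixels in the scene camera, where I predicted about 4.6 for 0.06 rad and 7 for 0.09 rad. That puts the tilt at about 0.075–0.09 rad. The last two top pictures, 0.1 s apart, showed nothing moving.
- **Glue stick and label roll:** neither shifted in the top picture. The roll match was weaker (0.73) because the arm shades or partly hides it.
- **Clearance:** the arm was held well clear of everything at the end.
- **Forces:** the hardest push on anything was about 23 N while setting the first carton down in the tray, under the 40 N limit.

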